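# Fit the battery pack in the race truck

### The arm

A 6-joint arm with a two-finger parallel gripper is mounted at the origin on the work surface. World frame = base frame: x ahead of the robot, y to its left, z up, the work surface at z = 0. Lengths are in m, angles in rad, forces in N, time in s.
With the tool pointing down it reaches from about 0.25 to 0.725 m from the base axis. Payload 4 kg.
Tool frame: the origin (TCP) lies midway between the tips of the shut fingers; the grasp point (between the pads) lies 19 mm behind it; z points along the fingers, y is the line along which they close (so a half turn about z gives the same grasp; the last joint's range is limited). The gripper opens to 85 mm and grips with 20 to 120 N. Pads are 22 mm wide; open, the fingers measure 114 mm over their backs; the gripper's body (76 mm by 85 mm) begins 54 mm behind the grasp point. The pads swing forward as they close: fully open they stand 13 mm farther back than shut.
Start: joints at [-1.266, 0.241, 0.005, 1.335, 0, 1.571], TCP at [0.15, -0.477, 0.231] pointing down, gripper open.
Joint ranges: [-2.72, 2.72], [-1.05, 1.87], [-1.09, 1.28], [-1.99, 2.15], [-1.42, 1.44], [-3.14, 3.14]. Speed limits (rad/s): [2.79, 2.79, 3.14, 3.14, 3.14, 3.14].

### API

Orientations are given as a unit quaternion [x, y, z, w].
In Python, from workcell import bot gives the robot as it stands.
- The arm moves only by the tool move_arm, never from a script. Its argument "motion" is a list of rows, each an object of numbers: "x", "y", "z": the shift along the tool's x, y, z in cm; "yaw": the turn about the tool's z in degrees. A call has 1 to 20 rows; each row is the pose to reach, as a shift and turn from the pose commanded when the call began, along the tool's axes at that moment; what a row does not reach only later rows make up. A row lasts 1/8 s, in which the tool goes at most 62.5 mm and 10.7 degrees, less where a joint would pass 70% of its speed; a pose out of reach is approached as far as the arm can. A call with a gripper value outside its range is refused whole. "gripper" is the opening, from -1 (shut) to 1 (fully open), set as the call begins (left out, the last holds). The fingers move at their own pace and stop on an object; the grip force is fixed at half the most. Time passes only in rows, so rows that repeat a pose let the fingers close. It gives the time, the measured TCP pose, the force, the opening and the grip force at its end, in the units of the state.
- bot.get_obs(): the state, without advancing time (a new reading comes with each control period).
- bot.camera(name): name is "side" or "top"; returns the picture (384x512x3 uint8, blue, green, red); there is no depth.
- bot.camera_model(name): a dict with "K" (3x3 intrinsics, pixels), "dist" ([k1, k2, p1, p2, k3] as OpenCV has them; the pictures are not rectified), "world_from_camera" (4x4, takes a point from camera to world coordinates). Camera axes: x right, y down, z forward; pixel columns grow to the right and rows downward; lengths in m; the calibration is good to about 2 mm. A picture is of the moment at which its call begins. camera_model takes no time and is no camera call.
- bot.job_done(): hands the job in; it is judged then, once.
Trained networks look in the newest picture that a camera, given by its name, has taken for a name from the list of things; names that differ only in an ending like _2 or _b are one class to them, and where a whole thing is asked for, a point or a joint stands for the part that bears it (a point fixed in the world has none). Each returns a list of dicts, best first, with "score" (0 to 1); they miss things now and then, are a little off and sometimes report something else, mostly with a low value. They report only what shows in the picture. A call takes as long as a camera call. They do not tell look-alikes from the thing itself.
- bot.cut_out(camera, name): "mask" (384x512 bool, what is visible of it) and "centre" ([row, column] in pixels, amid what is visible of it).
The state is a dict: "clock": time; "joint_pos": joint angles; "joint_vel": joint speeds; "tau": joint torques, N m; "eef_pos": TCP position; "tool_rot": TCP orientation; "ft_force": force on the tool from outside, world axes, zero at the start; "ft_torque": the same for the moment, N m; "grip_width": finger opening in m; "grasp_force": force on a finger pad.
Only numpy, scipy, OpenCV 4.12 (cv2) and the standard library are available. Lean on these libraries where they do the work, as an engineer would, in place of code of your own. Each camera call takes 0.05 s, during which the arm holds its last target. There are 200 camera calls.

### The job

Fit the longer of the two battery packs for the truck's next run: slide the battery tray's retaining gate right back, get the pack flat in the tray with its plain end tucked under the fixed bridge and its socket end at the gate, and slide the gate fully home over it. The end pad under the bridge is sprung, so push the pack against it to get the socket end down inside the tray's end wall. Leave the other things on the table where they are.

Things in the scene. Friction and masses are not known exactly. Their poses are not given: they have to be found in the camera images.
- truck: radio-controlled 1/10 truck without its shell, fixed on a car stand, nose towards the robot, 500 mm long, 290 over the tyres; tyre tops 130 mm, shock towers up to 160 mm above the table. Origin on the table straight under the centre of the battery tray; +x along the truck to its tail, y across, z up. All heights and x below are in mm in the frame of tray
- tray (a point): centre of the flat tray floor, 83 mm above the table, axes as the truck's. Side rails 10 high stand 53 apart at the corners, with a free notch for fingers each side from x -35 to +35; there the floor is clear to 60 either side. The fixed bridge is at the -x end, the end wall and the gate at the +x end
- bridge_edge (a point): middle of the lower edge of the fixed bridge, where the pack's plain end goes in: x -50, 30 above the floor. The bridge reaches on to x -92, its top 35 high, between cheeks 53 apart
- gate (a joint): how far the retaining gate is open, m: 0 = home (closed), 0.045 = right back. It slides along the truck to +x to open, needs 3 to 4 N and stays where it is left. An aluminium plate 50 long, 74 wide, 5 thick, its underside 28 above the tray floor; closed, its front edge lies at x +54 and overlaps the pack's end by 18 mm
- gate_rib (a point): top middle of the grip rib on the gate: 12 mm thick along the slide, 34 wide across, 22 high above the plate; its top is 55 above the tray floor; closed, it stands at x +80. The guides beside it begin 34 mm off its middle and lie 18 mm below its top
- long_pack: the longer battery pack, a dark grey hard case 139 long (x) x 47 wide (y) x 25 high (z) mm, about 300 g, lying flat on the table with a pale sticker. Origin: centre of its underside. +x points to the end with the two round brass sockets in the top, -x to the plain end
- long_pack_sockets (a point): midway between the two brass sockets in the top of the longer pack, 48.5 mm from its origin towards +x, 25 mm up
- short_pack: the shorter battery pack, same case but 96 x 47 x 25 mm: not wanted, leave it. Origin: centre of its underside
- cup: red plastic cup, 68 mm across, 70 mm high, standing on the table: leave it. Origin: centre of its underside
- oil_bottle: small white oil bottle, 38 mm across, 95 mm high, standing on the table: leave it. Origin: centre of its underside
- pliers: pliers 170 mm long lying on the table near the robot: leave them. Origin: under their pivot
- end_pad_face (a point): foot of the face of the sprung rubber end pad under the bridge (46 wide, 22 high), at rest at x -64. It yields up to 8 mm towards -x, then stops hard: starts at 4 N, 6 N at 3 mm, 9 N at 8 mm. The pack must push it back 3 mm or more for its other end to go down inside the end wall; the pad then holds it against that wall
- end_wall (a point): top middle of the inner face of the tray's end wall, 12 above the floor, at x +72. The gate's guides stand from x +50 to +155, 62 apart inside, 37 high
Not all that is in view belongs to the job. What is shaped like the long_pack but blue is not meant.

How it is judged:
On the way, in this order (a step that is already met when the one before it is completed fails the run):
1. the gate is slid back clear of the tray (value of joint gate above 0.025 m), for 0.2 s.
2. the longer pack lies in the tray with its plain end under the bridge (x of long_pack in the frame of tray between -0.01 and 0.007 m and y of long_pack in the frame of tray between -0.006 and 0.006 m and z of long_pack in the frame of tray between -0.004 and 0.004 m and angle between long_pack's own z axis and vertical below 0.05 rad), for 0.2 s.
At the end, for the whole second after the job is handed in: the gate is home (within 4 mm), and the longer pack lies at rest and flat in the tray (within 3 degrees, its underside within 4 mm of the floor, its middle within 6 to 7 mm of the tray's middle), plain end under the bridge and socket end under the gate (value of joint gate below 0.004 m and x of long_pack in the frame of tray between -0.006 and 0.007 m and y of long_pack in the frame of tray between -0.006 and 0.006 m and z of long_pack in the frame of tray between -0.004 and 0.004 m and angle between long_pack's own z axis and vertical below 0.05 rad and x of long_pack_sockets in the frame of tray above 0.035 m and linear speed of long_pack below 0.02 m/s); the robot touches nothing.
It fails at once if the shorter pack is shifted by more than 30 mm (distance of short_pack from where it was at the start of the episode above 0.03 m).
It fails at once if the cup is shifted or knocked over (distance of cup from where it was at the start of the episode above 0.03 m or angle between cup's own z axis and vertical above 0.6 rad).
It fails at once if the oil bottle is shifted or knocked over (distance of oil_bottle from where it was at the start of the episode above 0.03 m or angle between oil_bottle's own z axis and vertical above 0.6 rad).
It fails at once if the pliers are shifted by more than 30 mm (distance of pliers from where it was at the start of the episode above 0.03 m).
It also fails if it takes over 72 s, if anything falls off the work surface, if the arm or the gripper's body presses on something with over 40 N, if the wrist force passes 120 N, or if a joint passes its speed limit or range.

## Working session

There is one attempt and no reset: what is moved stays moved. The work goes in short steps, Python scripts to look and compute and a tool call to move; the robot and the scene stay as the last step left them, time stands still between calls to the robot, and variables do not carry over. Pictures are saved under pics/ and viewed, at most 10 in all, crops included, and the job is handed in when it is done.

Besides the shell and the picture viewer there is one more tool, called after ">>>" in YAML: its name, and indented under it one key for each argument. move_arm: Moves the arm, as the interface text tells. Its arguments: {"type":"object","properties":{"motion":{"type":"array"},"gripper":{"type":"number"}},"required":["motion"]}

```bash
mkdir -p pics; ls
cat > h.py <<'E'
import numpy as np, cv2
from workcell import bot
from scipy.spatial.transform import Rotation as R
def snap(c,f=None,s=1.0):
    im=bot.camera(c)
    if f: cv2.imwrite('pics/'+f,cv2.resize(im,None,fx=s,fy=s,interpolation=cv2.INTER_CUBIC))
    return im
def ray(c,uv):
    m=bot.camera_model(c);K=np.array(m['K']);T=np.array(m['world_from_camera'])
    p=cv2.undistortPoints(np.array(uv,float).reshape(-1,1,2),K,np.array(m['dist'],float)).reshape(-1,2)
    d=np.c_[p,np.ones(len(p))]@T[:3,:3].T
    return T[:3,3],d
def onz(c,uv,z):
    o,d=ray(c,uv); return o+d*((z-o[2])/d[:,2])[:,None]
def proj(c,P):
    m=bot.camera_model(c);T=np.linalg.inv(np.array(m['world_from_camera']))
    return cv2.projectPoints(np.array(P,float).reshape(-1,1,3),cv2.Rodrigues(T[:3,:3])[0],T[:3,3],np.array(m['K']),np.array(m['dist'],float))[0].reshape(-1,2)
def rect(c,name,z):
    for r in bot.cut_out(c,name)[:3]:
        m=r['mask'].astype(np.uint8);cs=max(cv2.findContours(m,0,1)[0],key=len).reshape(-1,2)
        w=onz(c,cs,z)[:,:2]*1000
        print(name,c,round(r['score'],2),np.round(r['centre']),m.sum(),[np.round(v,1) for v in cv2.minAreaRect(w.astype(np.float32))])
E
python3 - <<'E'
from h import *
a=snap('top','t1.png',1.55);snap('side','s1.png',1.55)
for n,z in [('long_pack',.025),('short_pack',.025),('cup',.07),('oil_bottle',.095),('pliers',.01),('truck',.1),('gate_rib',.138),('gate',.116)]:
    rect('top',n,z)
for c in('top','side'):
    m=bot.camera_model(c);print(c,np.round(m['world_from_camera'],3).tolist(),np.round(m['K'],1).tolist())
o=bot.get_obs();print(o['eef_pos'],o['tool_rot'],o['clock'])
E
```

```text
pics
long_pack top 0.82 [210. 373.] 753 [array([ 425.1, -510.4]), array([138.3,  51.4]), np.float64(18.7)]
long_pack top 0.67 [187. 272.] 687 [array([ 486.2, -195.9]), array([139.1,  48.4]), np.float64(19.7)]
long_pack top 0.66 [138. 376.] 748 [array([ 656.8, -519.5]), array([140.2,  55.9]), np.float64(54.2)]
short_pack top 0.6 [175. 335.] 515 [array([ 528.9, -394.5]), array([99.6, 52.3]), np.float64(1.5)]
cup top 0.55 [113. 277.] 430 [array([ 709.3, -215.5]), array([76.4, 63.7]), np.float64(1.5)]
cup top 0.48 [190. 269.] 733 [array([ 476.6, -195.6]), array([136.1,  48. ]), np.float64(19.3)]
oil_bottle top 0.55 [128. 326.] 189 [array([ 655.6, -355.6]), array([39.9, 50.5]), np.float64(47.1)]
pliers top 0.56 [252. 296.] 318 [array([ 284.1, -293.6]), array([ 58.3, 159. ]), np.float64(72.3)]
truck top 0.63 [161. 158.] 10269 [array([548.8, 132.3]), array([502.1, 304.9]), np.float64(1.4)]
gate_rib top 0.72 [137. 158.] 415 [array([605.1, 128.2]), array([69.6, 53.6]), np.float64(88.4)]
gate_rib top 0.65 [161. 156.] 10390 [array([540.6, 122.9]), array([484.5, 295.5]), np.float64(1.4)]
gate top 0.92 [138. 157.] 441 [array([613.3, 131.9]), array([54.3, 73.5]), np.float64(1.5)]
top [[0.029, -0.981, 0.193, 0.228], [-1.0, -0.026, 0.013, -0.179], [-0.008, -0.193, -0.981, 1.381], [0.0, 0.0, 0.0, 1.0]] [[455.7, 0.0, 257.3], [0.0, 455.7, 184.8], [0.0, 0.0, 1.0]]
side [[-0.944, -0.219, 0.248, 0.189], [-0.33, 0.58, -0.745, 0.765], [0.019, -0.785, -0.62, 0.876], [0.0, 0.0, 0.0, 1.0]] [[456.2, 0.0, 254.0], [0.0, 456.2, 185.4], [0.0, 0.0, 1.0]]
[ 0.15004005 -0.47691871  0.23127811] [ 9.88414482e-01  1.51778821e-01  7.43829321e-06 -4.20919861e-05] 0.5
```

View pics/t1.png

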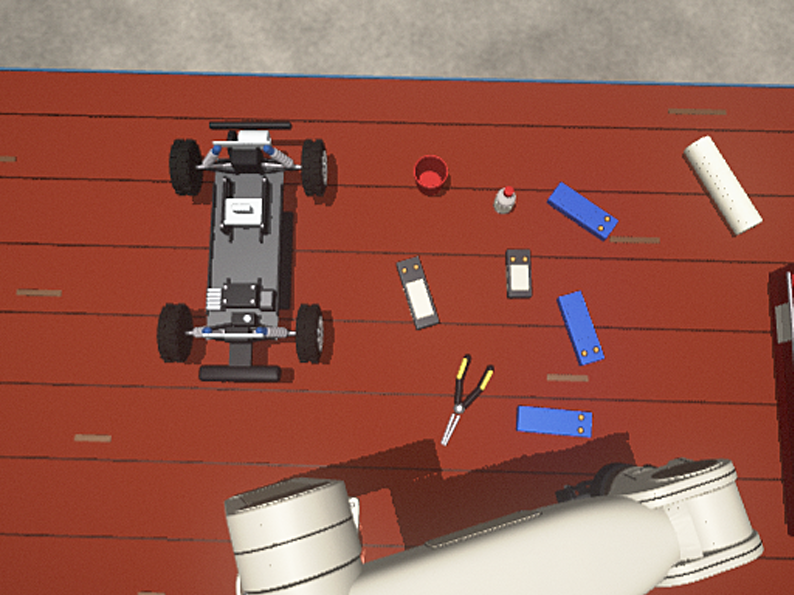

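View pics/s1.png

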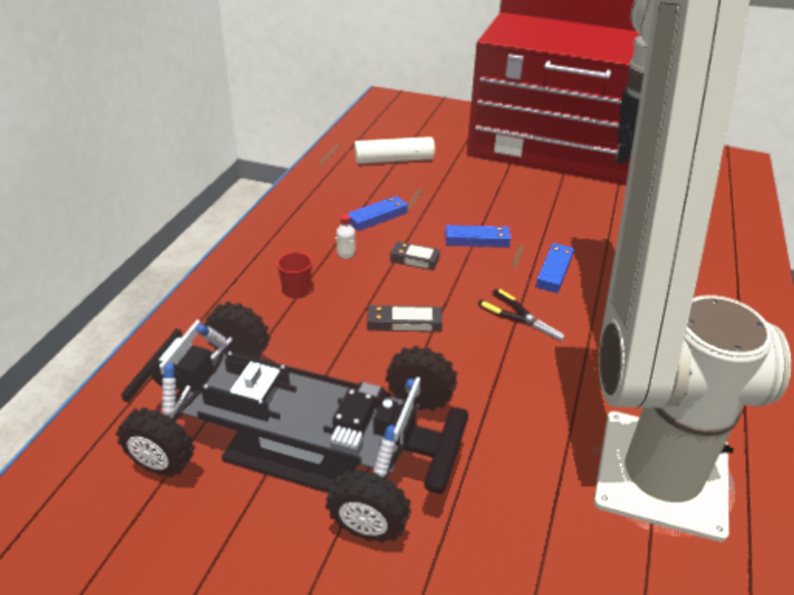

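The long grey pack is at top-picture pixel (270,188) of the raw frame, with its brass sockets towards the far end (about (265,172)). The truck is on the left, with the white gate and rib at (157,138). Blue look-alikes are on the right. I'll zoom on the tray and pack.

Run:
```python
from h import *
a=snap('top');b=snap('side')
c1=cv2.resize(a[100:220,120:200],None,fx=5,fy=5,interpolation=cv2.INTER_CUBIC)
c2=cv2.resize(b[225:315,125:265],None,fx=2.8,fy=2.8,interpolation=cv2.INTER_CUBIC)
c3=cv2.resize(a[155:225,250:300],None,fx=4,fy=4,interpolation=cv2.INTER_CUBIC)
W=np.zeros((600,795,3),np.uint8);W[:600,:400]=c1;W[:252,402:402+392]=c2;W[260:540,402:602]=c3
cv2.imwrite('pics/c1.png',W)
```

```text
(no output)
```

View pics/c1.png

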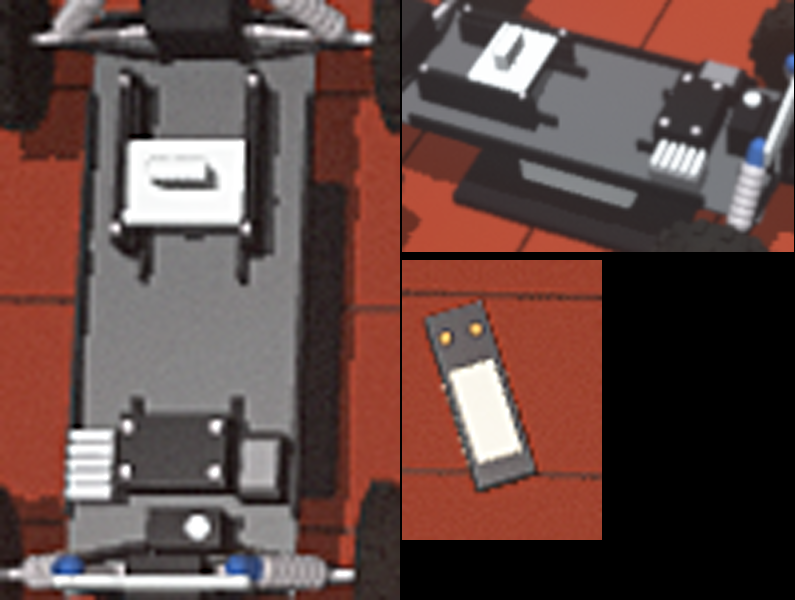

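The crop shows the bridge at the bottom (screws at about (124,427)–(220,470)). The gate plate is closed, with its corners at crop (128,142), (243,140), (246,226) and (124,226). The pack's sockets are at its far end. I'll fit the poses next.

```bash
cat > fit.py <<'E'
from h import *
from scipy.optimize import least_squares
a=snap('top');b=snap('side')
def quad(im,box):
    x0,x1,y0,y1=box;g=im[y0:y1,x0:x1].min(2);m=(g>150).astype(np.uint8)
    n,l,s,c=cv2.connectedComponentsWithStats(m,8);k=1+np.argmax(s[1:,4]);print('blob',s[k],c[k]+[x0,y0])
    return c[k]+[x0,y0]
gt=quad(a,(140,175,120,150)); gs=quad(b,(145,185,225,262))
print('gate top-cam',onz('top',[gt],.116)*1e3,'side',onz('side',[gs],.118)*1e3)
f=lambda p:(p[0]/5+120,p[1]/5+100)
print('gate front/back',onz('top',[f((185,226)),f((185.5,141))],.116)[:,:2]*1e3)
print('bridge front/back',onz('top',[f((174,414)),f((173,481))],.118)[:,:2]*1e3)
g=lambda p:((p[0]-402)/2.8+125,p[1]/2.8+225)
print('side bridge',onz('side',[g((682,72)),g((733,86)),g((710,140)),g((660,128))],.118)[:,:2].mean(0)*1e3)
# pack
h=lambda p:((p[0]-402)/4+250,(p[1]-260)/4+155)
s=onz('top',[h((445,338)),h((476,328))],.025)[:,:2]*1e3;print('sockets',s,s.mean(0))
bot.cut_out('side','long_pack')
rect('top','long_pack',.025)
for c in('top','side'):
    im=a if c=='top' else b
    q=proj(c,[.486,-.196,.025])[0];hsv=cv2.cvtColor(im,cv2.COLOR_BGR2HSV)
    x,y=int(q[0]),int(q[1]);w=hsv[y-30:y+30,x-30:x+30]
    m=(w[...,1]<90).astype(np.uint8);n,l,st,ce=cv2.connectedComponentsWithStats(m);k=1+np.argmax(st[1:,4])
    cs=max(cv2.findContours((l==k).astype(np.uint8),0,1)[0],key=len).reshape(-1,2)+[x-30,y-30]
    W=onz(c,cs,.025 if c=='top' else .018)[:,:2]*1e3
    print('pack',c,st[k],cv2.minAreaRect(W.astype(np.float32)))
E
python3 fit.py
```

```text
blob [  5   8  25  19 376] [156.60904255 136.10904255]
blob [  3   8  32  27 456] [163.92763158 245.58552632]
gate top-cam [[612.80583753 134.33597616 116.        ]] side [[612.44929495 137.10297755 118.        ]]
gate front/back [[585.5768736  131.26067901]
 [636.73639574 134.61277002]]
bridge front/back [[474.55607107 129.15127093]
 [436.09979097 126.93772654]]
side bridge [450.62295789 132.67262485]
sockets [[ 527.17866615 -169.62038243]
 [ 535.61511036 -193.03635165]] [ 531.39688826 -181.32836704]
long_pack top 0.75 [139. 376.] 794 [array([ 657.7, -520.7]), array([140.4,  57.7]), np.float64(55.6)]
long_pack top 0.73 [271. 358.] 729 [array([ 245.5, -458.5]), array([141.7,  47.7]), np.float64(83.6)]
long_pack top 0.67 [188. 268.] 764 [array([ 485.7, -195. ]), array([143. ,  51.4]), np.float64(19.1)]
pack top [ 17   7  27  48 686] ((484.8368835449219, -195.61105346679688), (139.4803009033203, 47.52099609375), 18.622642517089844)
pack side [  6  26  48  17 712] ((486.33343505859375, -188.95883178710938), (137.8038330078125, 69.52690887451172), 16.78154754638672)
```

>>> move_arm:
  motion:
    - {"x": 6, "y": -4.3, "yaw": 3}
    - {"x": 12, "y": -8.6, "yaw": 6}
    - {"x": 18, "y": -12.9, "yaw": 9}
    - {"x": 24, "y": -17.2, "yaw": 12}
    - {"x": 30, "y": -21.4, "yaw": 15.8}
    - {"x": 35, "y": -25, "yaw": 15.8}
    - {"x": 40, "y": -28.5, "yaw": 15.8}
    - {"x": 45, "y": -32, "yaw": 15.8}
    - {"x": 50, "y": -35.6, "yaw": 15.8}
    - {"x": 55, "y": -39.2, "yaw": 15.8}
    - {"x": 59, "y": -42, "yaw": 15.8}
    - {"x": 62.4, "y": -44.5, "yaw": 15.8}
    - {"x": 62.4, "y": -44.5, "yaw": 15.8}
    - {"x": 62.4, "y": -44.5, "yaw": 15.8}
    - {"x": 62.4, "y": -44.5, "z": 4, "yaw": 15.8}
    - {"x": 62.4, "y": -44.5, "z": 5, "yaw": 15.8}
    - {"x": 62.4, "y": -44.5, "z": 5, "yaw": 15.8}
  gripper: 0.5

```text
invalid input at $.motion[0]: expected keys x, y, z, yaw
```

>>> move_arm:
  motion:
    - {"x": 6, "y": -4.3, "z": 0, "yaw": 3}
    - {"x": 12, "y": -8.6, "z": 0, "yaw": 6}
    - {"x": 18, "y": -12.9, "z": 0, "yaw": 9}
    - {"x": 24, "y": -17.2, "z": 0, "yaw": 12}
    - {"x": 30, "y": -21.4, "z": 0, "yaw": 15.8}
    - {"x": 35, "y": -25, "z": 0, "yaw": 15.8}
    - {"x": 40, "y": -28.5, "z": 0, "yaw": 15.8}
    - {"x": 45, "y": -32, "z": 0, "yaw": 15.8}
    - {"x": 50, "y": -35.6, "z": 0, "yaw": 15.8}
    - {"x": 55, "y": -39.2, "z": 0, "yaw": 15.8}
    - {"x": 59, "y": -42, "z": 0, "yaw": 15.8}
    - {"x": 62.4, "y": -44.5, "z": 0, "yaw": 15.8}
    - {"x": 62.4, "y": -44.5, "z": 0, "yaw": 15.8}
    - {"x": 62.4, "y": -44.5, "z": 0, "yaw": 15.8}
    - {"x": 62.4, "y": -44.5, "z": 4, "yaw": 15.8}
    - {"x": 62.4, "y": -44.5, "z": 5, "yaw": 15.8}
    - {"x": 62.4, "y": -44.5, "z": 5, "yaw": 15.8}
  gripper: 0.5

```text
clock: 2.92
eef_pos: [0.6165, 0.0843, 0.1808]
tool_rot: [0.998, 0.058, -0.003, -0.02]
ft_force: [0.4, 0.2, 1.0]
grip_width: 0.0639
grasp_force: 0.0
```

>>> move_arm:
  motion:
    - {"x": 0, "y": 0, "z": 0, "yaw": 0}
    - {"x": 0, "y": 0, "z": 0, "yaw": 0}
    - {"x": 0, "y": 0, "z": 0, "yaw": 0}

```text
clock: 3.3
eef_pos: [0.618, 0.0847, 0.1823]
tool_rot: [0.998, 0.059, -0.001, -0.02]
ft_force: [-0.3, -0.8, 0.5]
grip_width: 0.064
grasp_force: 0.0
```

```bash
cat >> h.py <<'E'
def to(x,y,ang=None):
    o=bot.get_obs();p=o['eef_pos']*1000;M=R.from_quat(o['tool_rot']).as_matrix()
    d=M.T@np.array([x-p[0],y-p[1],0]);a=np.degrees(np.arctan2(M[1,0],M[0,0]))
    print('clk',o['clock'],'pos',np.round(p,1),'ang',round(a,2),'F',np.round(o['ft_force'],1),'T',np.round(o['ft_torque'],2),'w',np.round(o['grip_width']*1e3,1),'gf',o['grasp_force'],'shift cm',np.round(d/10,2),'yaw',None if ang is None else round(a-ang,2),'zaxis',np.round(M[:,2],3))
E
python3 -c "
from h import *
to(612,134.5,1.7);print(bot.get_obs()['joint_pos'])"
```

```text
clk 3.3 pos [618.   84.7 182.3] ang 6.73 F [-0.3 -0.8  0.5] T [ 0.01 -0.03 -0.03] w 64.0 gf 0.0 shift cm [-0.01 -5.01  0.2 ] yaw 5.03 zaxis [-0.005  0.04  -0.999]
[0.11652469 0.51127368 0.27466458 1.33433356 0.04052685 3.14059314]
```

>>> move_arm:
  motion:
    - {"x": 0, "y": -1, "z": -2, "yaw": -10}
    - {"x": 0, "y": -2, "z": -2, "yaw": -20}
    - {"x": 0, "y": -3, "z": -2, "yaw": -30}
    - {"x": 0, "y": -4, "z": -2, "yaw": -40}
    - {"x": 0, "y": -5, "z": -2, "yaw": -50}
    - {"x": 0, "y": -5, "z": -2, "yaw": -60}
    - {"x": 0, "y": -5, "z": -2, "yaw": -70}
    - {"x": 0, "y": -5, "z": -2, "yaw": -80}
    - {"x": 0, "y": -5, "z": -2, "yaw": -90}
    - {"x": 0, "y": -5, "z": -2, "yaw": -100}
    - {"x": 0, "y": -5, "z": -2, "yaw": -110}
    - {"x": 0, "y": -5, "z": -2, "yaw": -120}
    - {"x": 0, "y": -5, "z": -2, "yaw": -130}
    - {"x": 0, "y": -5, "z": -2, "yaw": -140}
    - {"x": 0, "y": -5, "z": -2, "yaw": -150}
    - {"x": 0, "y": -5, "z": -2, "yaw": -160}
    - {"x": 0, "y": -5, "z": -2, "yaw": -170}
    - {"x": 0, "y": -5, "z": -2, "yaw": -175}
    - {"x": 0, "y": -5, "z": -2, "yaw": -175}

```text
clock: 5.68
eef_pos: [0.612, 0.1336, 0.2036]
tool_rot: [-0.015, 1.0, 0.02, -0.003]
ft_force: [0.5, -0.2, -0.6]
grip_width: 0.0639
grasp_force: 0.0
```

```bash
python3 -c "
from h import *
to(612,134.5,-178.3);print(bot.get_obs()['joint_pos'])"
```

```text
clk 5.675 pos [612.  133.6 203.6] ang -178.32 F [ 0.5 -0.2 -0.6] T [-0.05  0.    0.04] w 63.9 gf 0.0 shift cm [-0.01  0.09  0.  ] yaw -0.02 zaxis [-0.006  0.04  -0.999]
[0.19527432 0.50635416 0.32220913 1.38477721 0.04058618 0.16602391]
```

>>> move_arm:
  motion:
    - {"x": 0, "y": -0.1, "z": 3, "yaw": 0}
    - {"x": 0, "y": -0.2, "z": 5.5, "yaw": 0}
    - {"x": 0, "y": -0.2, "z": 7, "yaw": 0}
    - {"x": 0, "y": -0.2, "z": 8.1, "yaw": 0}
    - {"x": 0, "y": -0.2, "z": 8.1, "yaw": 0}
    - {"x": 0, "y": -0.2, "z": 8.1, "yaw": 0}

```text
clock: 6.42
eef_pos: [0.612, 0.135, 0.1233]
tool_rot: [-0.015, 1.0, 0.02, -0.002]
ft_force: [-0.6, -0.4, 0.3]
grip_width: 0.0641
grasp_force: 0.0
```

```bash
python3 -c "
from h import *
to(612,134.5,-178.3)
a=snap('top');b=snap('side')
W=np.zeros((600,800,3),np.uint8)
W[:,:400]=cv2.resize(a[100:220,120:200],None,fx=5,fy=5,interpolation=2)
c=cv2.resize(b[195:315,130:240],None,fx=3.6,fy=3.6,interpolation=2);W[:432,402:402+396]=c
cv2.imwrite('pics/c2.png',W)"
```

```text
clk 6.425 pos [612.  135.  123.3] ang -178.26 F [-0.6 -0.4  0.3] T [-0.1  -0.09 -0.01] w 64.1 gf 0.0 shift cm [ 0.01 -0.05 -0.  ] yaw 0.04 zaxis [-0.005  0.04  -0.999]
```

View pics/c2.png

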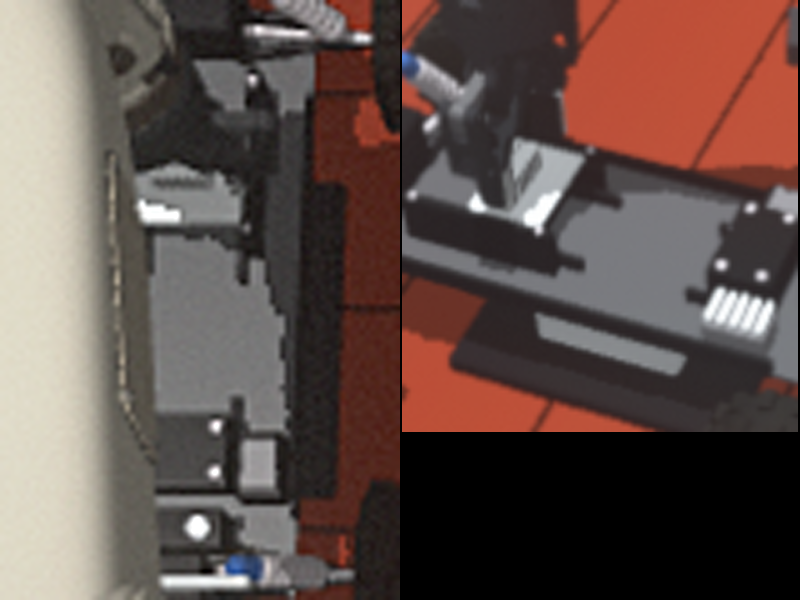

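The fingers straddle the rib (side crop, around (500,170)), with no contact yet. Closing now.

>>> move_arm:
  motion:
    - {"x": 0, "y": 0, "z": 0, "yaw": 0}
    - {"x": 0, "y": 0, "z": 0, "yaw": 0}
    - {"x": 0, "y": 0, "z": 0, "yaw": 0}
    - {"x": 0, "y": 0, "z": 0, "yaw": 0}
    - {"x": 0, "y": 0, "z": 0, "yaw": 0}
  gripper: -1

```text
clock: 7.15
eef_pos: [0.6118, 0.1346, 0.1232]
tool_rot: [-0.015, 1.0, 0.02, -0.002]
ft_force: [-0.7, -1.2, 5.2]
grip_width: 0.0321
grasp_force: 60.8
```

```bash
python3 -c "
from h import *
to(612,134.5,-178.3)"
```

```text
clk 7.15 pos [611.8 134.6 123.2] ang -178.27 F [-0.7 -1.2  5.2] T [-0.41  0.15  0.04] w 32.1 gf 60.77047526836395 shift cm [-0.02 -0.01 -0.  ] yaw 0.03 zaxis [-0.005  0.04  -0.999]
```

>>> move_arm:
  motion:
    - {"x": -0.5, "y": 0, "z": -0.1, "yaw": 0}
    - {"x": -1.2, "y": 0, "z": -0.1, "yaw": 0}
    - {"x": -2, "y": 0, "z": -0.1, "yaw": 0}
    - {"x": -2.8, "y": 0, "z": -0.1, "yaw": 0}
    - {"x": -3.5, "y": 0, "z": -0.1, "yaw": 0}
    - {"x": -4.2, "y": 0, "z": -0.1, "yaw": 0}
    - {"x": -4.2, "y": 0, "z": -0.1, "yaw": 0}
    - {"x": -4.2, "y": 0, "z": -0.1, "yaw": 0}

```text
clock: 8.15
eef_pos: [0.6487, 0.1355, 0.1232]
tool_rot: [-0.015, 1.0, 0.02, -0.008]
ft_force: [-16.2, -3.0, 12.9]
grip_width: 0.0319
grasp_force: 61.8
```

```bash
python3 -c "
from h import *
to(612,134.5,-178.3)"
```

```text
clk 8.15 pos [648.7 135.5 123.2] ang -178.24 F [-16.2  -3.   12.9] T [-0.91  3.33  0.07] w 31.9 gf 61.762578967027366 shift cm [3.67 0.01 0.06] yaw 0.06 zaxis [-0.017  0.039 -0.999]
```

>>> move_arm:
  motion:
    - {"x": 0, "y": 0, "z": -0.2, "yaw": 0}
    - {"x": 0, "y": 0, "z": -0.3, "yaw": 0}
    - {"x": -0.2, "y": 0, "z": -0.3, "yaw": 0}
    - {"x": -0.4, "y": 0, "z": -0.3, "yaw": 0}
    - {"x": -0.4, "y": 0, "z": -0.3, "yaw": 0}

```text
clock: 8.78
eef_pos: [0.6487, 0.1355, 0.1233]
tool_rot: [-0.015, 1.0, 0.019, -0.013]
ft_force: [-21.4, -2.3, 8.1]
grip_width: 0.032
grasp_force: 61.2
```

```bash
python3 -c "
from h import *
to(612,134.5,-178.3)
b=snap('side')
cv2.imwrite('pics/c3.png',cv2.resize(b[195:315,130:240],None,fx=5,fy=5,interpolation=2))"
```

```text
clk 8.775 pos [648.7 135.5 123.3] ang -178.22 F [-21.4  -2.3   8.1] T [-0.77  4.43  0.2 ] w 32.0 gf 61.19511364493519 shift cm [3.67 0.01 0.09] yaw 0.08 zaxis [-0.027  0.038 -0.999]
```

View pics/c3.png

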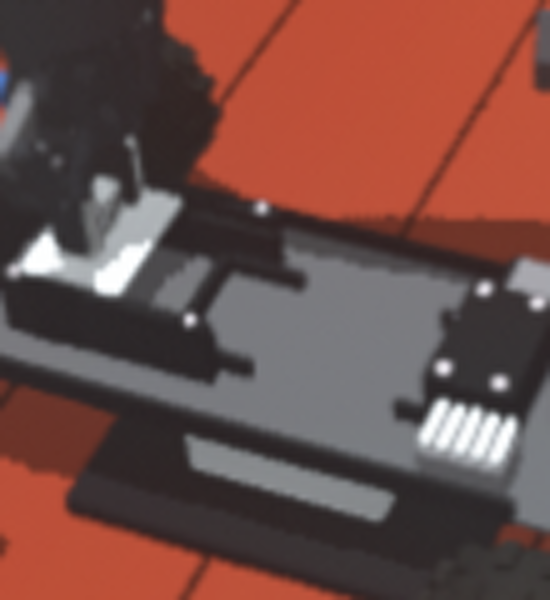

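The side picture shows the gate well back: front-edge corners at crop (110,292) and (182,197), with the tray end wall exposed in front of it at about (210,285). I'll compute its x.

```bash
python3 -c "
from h import *
f=lambda p:(p[0]/5+130,p[1]/5+195)
print('gate front corners',onz('side',[f((110,292)),f((182,197))],.116)*1e3)
print('guide front screws',onz('side',[f((190,320)),f((262,207))],.120)*1e3)
print('bridge screws',onz('side',[f((443,368)),f((484,288)),f((499,384)),f((538,302))],.118)*1e3)
g=lambda p:(p[0]/5+120,p[1]/5+100)
print('top guide screws',onz('top',[g((116,228)),g((254,228)),g((124,78)),g((253,78))],.120)*1e3)
print('top bridge screws',onz('top',[g((126,427)),g((215,426)),g((125,471)),g((216,471))],.118)*1e3)
"
```

```text
gate front corners [[627.28242686 166.90619056 116.        ]
 [625.4175079  100.70790358 116.        ]]
guide front screws [[583.34784248 172.38404516 120.        ]
 [584.92244852  96.8792141  120.        ]]
bridge screws [[467.98998396 157.13220432 118.        ]
 [469.02716943 106.62860773 118.        ]
 [441.73260599 157.1058026  118.        ]
 [443.07891227 106.12957908 118.        ]]
top guide screws [[582.20935953 169.92874949 120.        ]
 [584.3013982   90.48072967 120.        ]
 [672.80819036 172.23481706 120.        ]
 [674.75107413  96.973952   120.        ]]
top bridge screws [[466.3280279  155.81540697 118.        ]
 [468.26544153 105.41767023 118.        ]
 [441.07349963 154.45282816 118.        ]
 [442.46775575 103.07855318 118.        ]]
```

>>> move_arm:
  motion:
    - {"x": 0.4, "y": 0, "z": 0, "yaw": 0}
    - {"x": 0.6, "y": 0, "z": 0, "yaw": 0}
    - {"x": 0.6, "y": 0, "z": 0, "yaw": 0}

```text
clock: 9.2
eef_pos: [0.6485, 0.1355, 0.1233]
tool_rot: [-0.015, 1.0, 0.02, -0.007]
ft_force: [-6.7, -1.4, -0.2]
grip_width: 0.0323
grasp_force: 60.2
```

>>> move_arm:
  motion:
    - {"x": 0, "y": 0, "z": 0, "yaw": 0}
    - {"x": 0, "y": 0, "z": 0, "yaw": 0}
    - {"x": 0, "y": 0, "z": 0, "yaw": 0}
    - {"x": 0, "y": 0, "z": -3, "yaw": 0}
    - {"x": 0, "y": 0, "z": -7, "yaw": 0}
    - {"x": 0, "y": 0, "z": -9, "yaw": 0}
    - {"x": 3, "y": -5, "z": -10, "yaw": -5}
    - {"x": 6, "y": -10, "z": -10, "yaw": -10}
    - {"x": 9, "y": -15, "z": -10, "yaw": -15}
    - {"x": 12, "y": -20, "z": -10, "yaw": -17}
    - {"x": 15, "y": -26, "z": -10, "yaw": -17}
    - {"x": 18, "y": -30, "z": -10, "yaw": -17}
    - {"x": 18, "y": -32.7, "z": -10, "yaw": -17}
    - {"x": 18, "y": -32.7, "z": -8, "yaw": -17}
    - {"x": 18, "y": -32.7, "z": -5, "yaw": -17}
    - {"x": 18, "y": -32.7, "z": -5, "yaw": -17}
  gripper: 0.6

```text
clock: 11.2
eef_pos: [0.4803, -0.1977, 0.1622]
tool_rot: [-0.163, 0.986, 0.021, -0.002]
ft_force: [0.4, 1.1, 0.2]
grip_width: 0.0683
grasp_force: 0.0
```

```bash
python3 -c "
from h import *
to(479.3,-197.4,-161.3)
b=snap('side');a=snap('top')
f=lambda p:(p[0]/5+130,p[1]/5+195)
W=np.zeros((600,800,3),np.uint8)
W[:,:400]=cv2.resize(a[100:220,120:200],None,fx=5,fy=5,interpolation=2)
W[:300,402:402+396]=cv2.resize(b[220:295,136:235],None,fx=4,fy=4,interpolation=2)
W[302:602,402:]=cv2.resize(b[150:225,220:320],None,fx=4,fy=4,interpolation=2)[:298,:398]
cv2.imwrite('pics/c4.png',W)"
```

```text
clk 11.2 pos [ 480.3 -197.7  162.2] ang -161.28 F [0.4 1.1 0.2] T [-0.05  0.    0.  ] w 68.3 gf 0.0 shift cm [0.09 0.06 0.  ] yaw 0.02 zaxis [-0.01   0.042 -0.999]
```

View pics/c4.png

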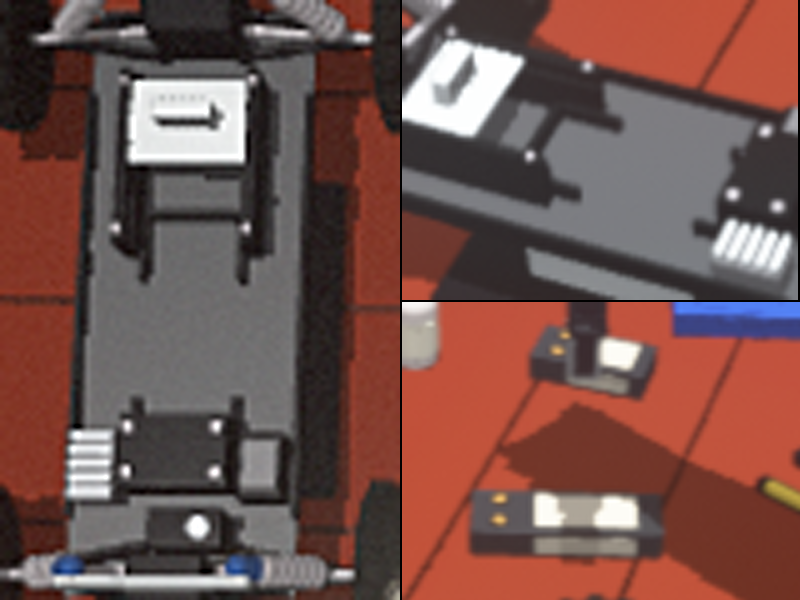

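The tray is clear: gate back (front edge at top-crop row 163), end wall at crop row 215, rails at crop x 147 and 243. The gripper hangs over the pack. I'll descend now.

>>> move_arm:
  motion:
    - {"x": 0, "y": -0.2, "z": 5, "yaw": 0}
    - {"x": 0.1, "y": -0.4, "z": 9, "yaw": 0}
    - {"x": 0.1, "y": -0.5, "z": 12, "yaw": 0}
    - {"x": 0.1, "y": -0.55, "z": 14, "yaw": 0}
    - {"x": 0.1, "y": -0.55, "z": 15, "yaw": 0}
    - {"x": 0.1, "y": -0.55, "z": 15.5, "yaw": 0}
    - {"x": 0.1, "y": -0.55, "z": 15.5, "yaw": 0}
  gripper: 0.4

```text
clock: 12.18
eef_pos: [0.4822, -0.1977, 0.0095]
tool_rot: [-0.163, 0.986, 0.02, 0.001]
ft_force: [-0.7, 0.5, -0.4]
grip_width: 0.0597
grasp_force: 0.0
```

```bash
python3 -c "
from h import *
to(479.3,-196.6,-161.3)
g=lambda p:(p[0]/5+120,p[1]/5+100)
print('endwall',onz('top',[g((196,215))],.095)*1e3,'gate front',onz('top',[g((187,163))],.116)*1e3)
print('rails',onz('top',[g((147,265)),g((243,265)),g((138,405)),g((238,405))],.093)*1e3)
"
```

```text
clk 12.175 pos [ 482.2 -197.7    9.5] ang -161.26 F [-0.7  0.5 -0.4] T [-0.05  0.03  0.01] w 59.7 gf 0.0 shift cm [0.23 0.2  0.01] yaw 0.04 zaxis [-0.005  0.04  -0.999]
endwall [[598.36753939 130.41420739  95.        ]] gate front [[623.44608516 132.79401973 116.        ]]
rails [[567.85106448 157.48459568  93.        ]
 [569.33959822 101.22038552  93.        ]
 [484.17480339 156.47165396  93.        ]
 [485.73361198  98.57435802  93.        ]]
```

>>> move_arm:
  motion:
    - {"x": 0.2, "y": 0.2, "z": 0.4, "yaw": 0}
    - {"x": 0.23, "y": 0.2, "z": 0.7, "yaw": 0}
    - {"x": 0.23, "y": 0.2, "z": 0.95, "yaw": 0}
    - {"x": 0.23, "y": 0.2, "z": 0.95, "yaw": 0}

```text
clock: 12.68
eef_pos: [0.4784, -0.1959, -0.0009]
tool_rot: [-0.163, 0.986, 0.02, -0.0]
ft_force: [-0.3, -0.1, 0.8]
grip_width: 0.0599
grasp_force: 0.0
```

>>> move_arm:
  motion:
    - {"x": 0, "y": 0, "z": 0, "yaw": 0}
    - {"x": 0, "y": 0, "z": 0, "yaw": 0}
    - {"x": 0, "y": 0, "z": 0, "yaw": 0}
    - {"x": 0, "y": 0, "z": 0, "yaw": 0}
  gripper: 0.18

```text
clock: 13.18
eef_pos: [0.4788, -0.1962, -0.0006]
tool_rot: [-0.163, 0.986, 0.02, 0.0]
ft_force: [0.5, -1.4, 0.5]
grip_width: 0.0506
grasp_force: 0.5
```

```bash
python3 -c "
from h import *
to(479.3,-196.6,-161.3)
b=snap('side')
cv2.imwrite('pics/c5.png',cv2.resize(b[150:230,215:315],None,fx=6,fy=6,interpolation=2))
"
```

```text
clk 13.175 pos [ 478.8 -196.2   -0.6] ang -161.27 F [ 0.5 -1.4  0.5] T [-0.26 -0.01 -0.  ] w 50.6 gf 0.530169066041708 shift cm [-0.03 -0.05 -0.  ] yaw 0.03 zaxis [-0.006  0.04  -0.999]
```

View pics/c5.png

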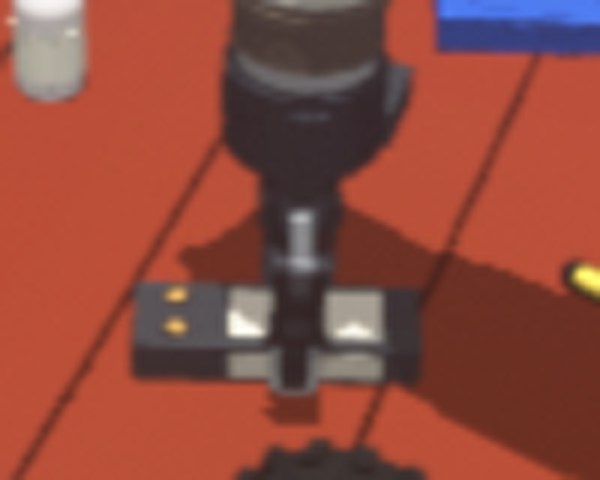

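The pad sits nearly at the pack's foot (finger tip at crop (293,390)), slightly towards the plain end of centre, as planned. I'll grip and lift.

>>> move_arm:
  motion:
    - {"x": 0, "y": 0, "z": 0, "yaw": 0}
    - {"x": 0, "y": 0, "z": 0, "yaw": 0}
    - {"x": 0, "y": 0, "z": 0, "yaw": 0}
    - {"x": 0, "y": 0, "z": 0, "yaw": 0}
    - {"x": 0, "y": 0, "z": -1, "yaw": 0}
    - {"x": 0, "y": 0, "z": -4, "yaw": 0}
    - {"x": 0, "y": 0, "z": -8, "yaw": 0}
    - {"x": 0, "y": 0, "z": -12, "yaw": 0}
    - {"x": 0, "y": 0, "z": -16, "yaw": 0}
    - {"x": 0, "y": 0, "z": -18, "yaw": 0}
    - {"x": 0, "y": 0, "z": -18, "yaw": 0}
    - {"x": 0, "y": 0, "z": -18, "yaw": 0}
  gripper: -1

```text
clock: 14.72
eef_pos: [0.4788, -0.2026, 0.1778]
tool_rot: [-0.163, 0.986, 0.021, -0.001]
ft_force: [-0.3, 0.0, -2.9]
grip_width: 0.0461
grasp_force: 62.2
```

```bash
python3 -c "
from h import *
T=np.array([526,131.]);a=np.radians(1.4);Rm=np.array([[np.cos(a),-np.sin(a)],[np.sin(a),np.cos(a)]])
t=T+Rm@[25-6,0];print(t)
to(t[0],t[1],-178.6)"
```

```text
[544.99432831 131.46421138]
clk 14.725 pos [ 478.8 -202.6  177.8] ang -161.26 F [-0.3  0.  -2.9] T [-0.08  0.02 -0.04] w 46.1 gf 62.17823782120831 shift cm [-17.    29.48   1.32] yaw 17.34 zaxis [-0.009  0.041 -0.999]
```

>>> move_arm:
  motion:
    - {"x": -2, "y": 4, "z": 0, "yaw": 3}
    - {"x": -5, "y": 8, "z": 0.3, "yaw": 6}
    - {"x": -8, "y": 13, "z": 0.6, "yaw": 9}
    - {"x": -10.5, "y": 18, "z": 0.9, "yaw": 12}
    - {"x": -13, "y": 23, "z": 1.1, "yaw": 15}
    - {"x": -15, "y": 26, "z": 1.2, "yaw": 17.3}
    - {"x": -16.4, "y": 28.5, "z": 1.3, "yaw": 17.3}
    - {"x": -17, "y": 29.5, "z": 1.3, "yaw": 17.3}
    - {"x": -17, "y": 29.5, "z": 1.3, "yaw": 17.3}
    - {"x": -17, "y": 29.5, "z": 1.3, "yaw": 17.3}

```text
clock: 15.98
eef_pos: [0.5455, 0.1299, 0.1786]
tool_rot: [-0.012, 1.0, 0.02, -0.004]
ft_force: [-0.6, -0.5, -2.7]
grip_width: 0.0462
grasp_force: 62.5
```

```bash
python3 -c "
from h import *
to(545,131.5,-178.6)
b=snap('side');a=snap('top')
W=np.zeros((600,800,3),np.uint8)
W[:,:400]=cv2.resize(a[100:220,120:200],None,fx=5,fy=5,interpolation=2)
W[:480,402:402+396]=cv2.resize(b[180:300,136:235],None,fx=4,fy=4,interpolation=2)
cv2.imwrite('pics/c6.png',W)"
```

```text
clk 15.975 pos [545.5 129.9 178.6] ang -178.63 F [-0.6 -0.5 -2.7] T [-0.09  0.01  0.05] w 46.2 gf 62.529841479845345 shift cm [0.04 0.16 0.01] yaw -0.03 zaxis [-0.008  0.039 -0.999]
```

View pics/c6.png

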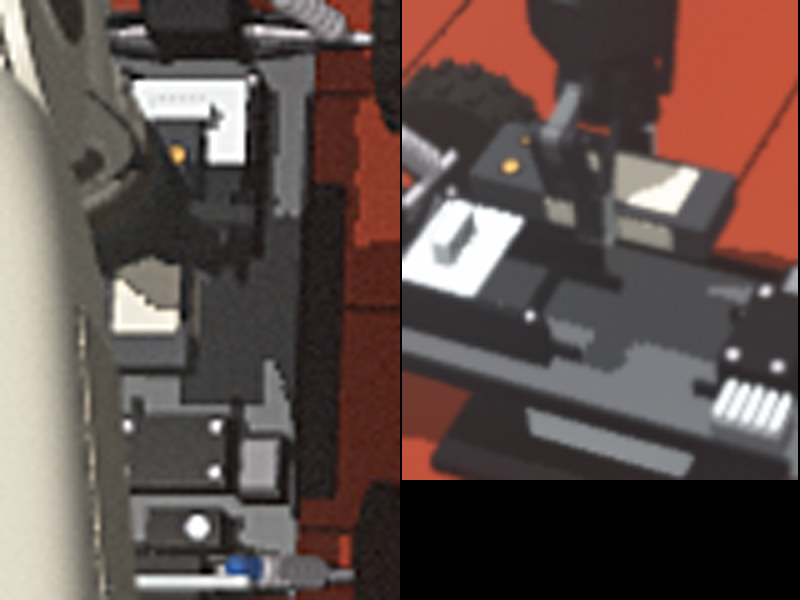

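The pack hangs level over the tray. Its right socket is at top crop (177,154), and its plain-end top corners are at side crop (736,180) and (708,225). I'll check its offset in the hand.

```bash
python3 -c "
from h import *
g=lambda p:(p[0]/5+120,p[1]/5+100)
f=lambda p:((p[0]-402)/4+136,p[1]/4+180)
P=onz('top',[g((177,154))],.204)*1e3;Q=onz('side',[f((511,166)),f((526,141)),f((736,180)),f((708,228))],.204)*1e3
p=bot.get_obs()['eef_pos'][:2]*1e3
a=np.radians(1.4);Rm=np.array([[np.cos(a),np.sin(a)],[-np.sin(a),np.cos(a)]])
for v in list(P)+list(Q): print(np.round(v,1),'rel tool',np.round(Rm@(v[:2]-p),1))
"
```

```text
[600.9 116.9 204. ] rel tool [ 54.8 -14.3]
[599.8 144.6 204. ] rel tool [54.4 13.5]
[601.7 123.8 204. ] rel tool [55.8 -7.4]
[482.  111.9 204. ] rel tool [-64.2 -16.3]
[481.6 150.6 204. ] rel tool [-63.6  22.3]
```

>>> move_arm:
  motion:
    - {"x": 0, "y": 0, "z": 2, "yaw": 0}
    - {"x": 0, "y": -0.05, "z": 4, "yaw": 0}
    - {"x": 0, "y": -0.1, "z": 6, "yaw": 0}
    - {"x": 0, "y": -0.1, "z": 7.5, "yaw": 0}
    - {"x": 0, "y": -0.1, "z": 8, "yaw": 0}
    - {"x": 0, "y": -0.1, "z": 8, "yaw": 0}

```text
clock: 16.82
eef_pos: [0.5455, 0.133, 0.0992]
tool_rot: [-0.012, 1.0, 0.02, -0.003]
ft_force: [0.8, 0.3, -3.1]
grip_width: 0.0459
grasp_force: 62.5
```

```bash
python3 -c "
from h import *
to(545,132,-178.6)"
```

```text
clk 16.825 pos [545.5 133.   99.2] ang -178.57 F [ 0.8  0.3 -3.1] T [-0.06 -0.03  0.03] w 45.9 gf 62.473471543053165 shift cm [ 0.06 -0.1  -0.  ] yaw 0.03 zaxis [-0.007  0.04  -0.999]
```

>>> move_arm:
  motion:
    - {"x": 0.05, "y": -0.1, "z": 0.2, "yaw": 0}
    - {"x": 0.05, "y": -0.1, "z": 0.4, "yaw": 0}
    - {"x": 0.05, "y": -0.1, "z": 0.6, "yaw": 0}
    - {"x": 0.05, "y": -0.1, "z": 0.75, "yaw": 0}
    - {"x": 0.05, "y": -0.1, "z": 0.75, "yaw": 0}

```text
clock: 17.45
eef_pos: [0.5455, 0.1327, 0.0935]
tool_rot: [-0.013, 1.0, 0.02, -0.002]
ft_force: [-3.6, -0.5, 5.9]
grip_width: 0.0461
grasp_force: 61.9
```

```bash
python3 -c "
from h import *
to(545,132,-178.6)"
```

```text
clk 17.45 pos [545.5 132.7  93.5] ang -178.56 F [-3.6 -0.5  5.9] T [-0.24  0.34  0.  ] w 46.1 gf 61.855090856552124 shift cm [ 0.05 -0.07 -0.  ] yaw 0.04 zaxis [-0.004  0.04  -0.999]
```

>>> move_arm:
  motion:
    - {"x": 0, "y": 0, "z": 0.15, "yaw": 0}
    - {"x": 0, "y": 0, "z": 0.3, "yaw": 0}
    - {"x": 0, "y": 0, "z": 0.4, "yaw": 0}
    - {"x": 0, "y": 0, "z": 0.4, "yaw": 0}

```text
clock: 17.95
eef_pos: [0.5457, 0.133, 0.0901]
tool_rot: [-0.013, 1.0, 0.02, -0.001]
ft_force: [-4.6, 0.4, 8.6]
grip_width: 0.046
grasp_force: 61.9
```

```bash
python3 -c "
from h import *
to(545,132,-178.6)
b=snap('side')
cv2.imwrite('pics/c7.png',cv2.resize(b[195:295,130:240],None,fx=6,fy=6,interpolation=2))"
```

```text
clk 17.95 pos [545.7 133.   90.1] ang -178.55 F [-4.6  0.4  8.6] T [-0.31  0.42 -0.04] w 46.0 gf 61.905637979507446 shift cm [ 0.07 -0.09 -0.  ] yaw 0.05 zaxis [-0.003  0.041 -0.999]
```

View pics/c7.png

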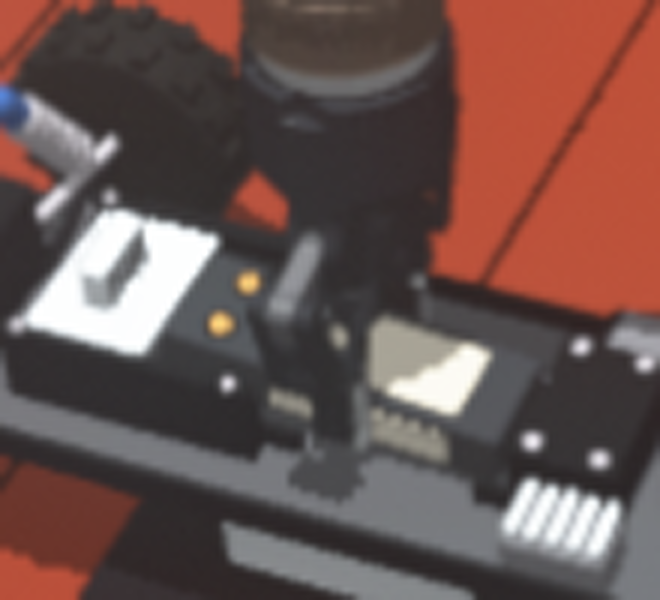

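The pack has tipped in the grip: plain end down in front of the bridge (around (520,440)), socket end on the end wall and clear of the gate. Sliding it towards the bridge.

>>> move_arm:
  motion:
    - {"x": 0, "y": -0.05, "z": 0.1, "yaw": 0}
    - {"x": 0.3, "y": -0.05, "z": 0.1, "yaw": 0}
    - {"x": 0.6, "y": -0.05, "z": 0.12, "yaw": 0}
    - {"x": 0.9, "y": -0.05, "z": 0.14, "yaw": 0}
    - {"x": 1.2, "y": -0.05, "z": 0.16, "yaw": 0}
    - {"x": 1.5, "y": -0.05, "z": 0.18, "yaw": 0}
    - {"x": 1.6, "y": -0.05, "z": 0.18, "yaw": 0}
    - {"x": 1.6, "y": -0.05, "z": 0.18, "yaw": 0}

```text
clock: 19.0
eef_pos: [0.5326, 0.1325, 0.0887]
tool_rot: [-0.013, 1.0, 0.021, 0.001]
ft_force: [2.6, 0.5, 6.9]
grip_width: 0.0457
grasp_force: 61.7
```

```bash
python3 -c "
from h import *
to(519,131.5,-178.6)"
```

```text
clk 19.0 pos [532.6 132.5  88.7] ang -178.55 F [2.6 0.5 6.9] T [-0.15 -0.68  0.03] w 45.7 gf 61.71899914741516 shift cm [ 1.36 -0.06 -0.01] yaw 0.05 zaxis [ 0.002  0.041 -0.999]
```

>>> move_arm:
  motion:
    - {"x": 0.3, "y": 0, "z": 0, "yaw": 0}
    - {"x": 0.6, "y": 0, "z": 0, "yaw": 0}
    - {"x": 0.8, "y": 0, "z": 0, "yaw": 0}
    - {"x": 0.8, "y": 0, "z": 0, "yaw": 0}

```text
clock: 19.5
eef_pos: [0.5245, 0.1323, 0.0884]
tool_rot: [-0.013, 1.0, 0.021, 0.001]
ft_force: [5.0, 0.3, 4.7]
grip_width: 0.0459
grasp_force: 61.4
```

```bash
python3 -c "
from h import *
to(519,131.5,-178.6)"
```

```text
clk 19.5 pos [524.5 132.3  88.4] ang -178.56 F [5.  0.3 4.7] T [-0.11 -0.67  0.06] w 45.9 gf 61.35784864425659 shift cm [ 0.56 -0.06 -0.  ] yaw 0.04 zaxis [ 0.002  0.041 -0.999]
```

>>> move_arm:
  motion:
    - {"x": 0.3, "y": 0, "z": 0, "yaw": 0}
    - {"x": 0.6, "y": 0, "z": 0, "yaw": 0}
    - {"x": 0.8, "y": 0, "z": 0, "yaw": 0}
    - {"x": 0.8, "y": 0, "z": 0, "yaw": 0}

```text
clock: 20.0
eef_pos: [0.5187, 0.1322, 0.0886]
tool_rot: [-0.013, 1.0, 0.021, 0.003]
ft_force: [10.1, 1.1, 2.0]
grip_width: 0.0457
grasp_force: 61.1
```

```bash
python3 -c "
from h import *
to(519,131.5,-178.6)"
```

```text
clk 20.0 pos [518.7 132.2  88.6] ang -178.57 F [10.1  1.1  2. ] T [-0.08 -1.65 -0.01] w 45.7 gf 61.0735809803009 shift cm [-0.03 -0.07 -0.  ] yaw 0.03 zaxis [ 0.006  0.042 -0.999]
```

>>> move_arm:
  motion:
    - {"x": 0.1, "y": 0, "z": 0.1, "yaw": 0}
    - {"x": 0.15, "y": 0, "z": 0.2, "yaw": 0}
    - {"x": 0.15, "y": 0, "z": 0.3, "yaw": 0}
    - {"x": 0.15, "y": 0, "z": 0.4, "yaw": 0}
    - {"x": 0.15, "y": 0, "z": 0.4, "yaw": 0}

```text
clock: 20.62
eef_pos: [0.5194, 0.1324, 0.0863]
tool_rot: [-0.012, 1.0, 0.021, 0.006]
ft_force: [11.1, 0.1, 8.3]
grip_width: 0.0455
grasp_force: 61.9
```

```bash
python3 -c "
from h import *
to(519,131.5,-178.6)"
```

```text
clk 20.625 pos [519.4 132.4  86.3] ang -178.59 F [11.1  0.1  8.3] T [-0.38 -1.7  -0.01] w 45.5 gf 61.86220407485962 shift cm [ 0.05 -0.08 -0.  ] yaw 0.01 zaxis [ 0.011  0.042 -0.999]
```

```bash
cat > sock.py <<'E'
from h import *
from scipy.optimize import least_squares
T=np.array([526,131.,83])
def tr(p):
    a=np.radians(1.4);c,s=np.cos(a),np.sin(a);return (T+np.array([c*p[0]-s*p[1],s*p[0]+c*p[1],p[2]]))/1e3
b=snap('side');h=cv2.cvtColor(b,cv2.COLOR_BGR2HSV)
m=((h[...,0]>12)&(h[...,0]<28)&(h[...,1]>110)&(h[...,2]>90)).astype(np.uint8)
m[:195]=0;m[300:]=0;m[:,:125]=0;m[:,240:]=0
n,l,s,c=cv2.connectedComponentsWithStats(m,8)
print([(s[i,4],np.round(c[i],1).tolist()) for i in range(1,n) if s[i,4]>2])
k=[i for i in np.argsort(-s[:,4]) if i>0][:2]; px=np.mean([c[i] for i in k],0)
r=least_squares(lambda q:proj('side',[tr((q[0],0,q[1]))])[0]-px,[48,25],x_scale=1,diff_step=1e-3)
print('sockets tray x,z',np.round(r.x,1),'expected in place x~48, z 25')
for x,z in((48,25),(48,33),(55,33)): print(x,z,np.round(proj('side',[tr((x,12.5,z)),tr((x,-12.5,z))]),1).tolist())
E
python3 sock.py
```

```text
[(np.int32(9), [181.3, 246.1]), (np.int32(10), [176.8, 253.0])]
sockets tray x,z [50.6 30.4] expected in place x~48, z 25
48 25 [[178.0, 255.2], [182.6, 247.7]]
48 33 [[177.7, 252.8], [182.3, 245.3]]
55 33 [[174.9, 252.1], [179.5, 244.6]]
```

>>> move_arm:
  motion:
    - {"x": 0.05, "y": 0, "z": 0.1, "yaw": 0}
    - {"x": 0.05, "y": 0, "z": 0.2, "yaw": 0}
    - {"x": 0.05, "y": 0, "z": 0.3, "yaw": 0}
    - {"x": 0.05, "y": 0, "z": 0.4, "yaw": 0}
    - {"x": 0.05, "y": 0, "z": 0.4, "yaw": 0}

```text
clock: 21.3
eef_pos: [0.5203, 0.1325, 0.0832]
tool_rot: [-0.012, 1.0, 0.021, 0.007]
ft_force: [12.7, -1.0, 10.6]
grip_width: 0.0461
grasp_force: 62.5
```

```bash
python3 -c "
from h import *
to(519,131.5,-178.6)";python3 sock.py
```

```text
clk 21.3 pos [520.3 132.5  83.2] ang -178.61 F [12.7 -1.  10.6] T [-0.59 -1.93 -0.1 ] w 46.1 gf 62.46843338012695 shift cm [ 0.13 -0.09 -0.01] yaw -0.01 zaxis [ 0.014  0.042 -0.999]
[(np.int32(8), [180.9, 247.9]), (np.int32(10), [176.5, 254.8])]
sockets tray x,z [52.2 24. ] expected in place x~48, z 25
48 25 [[178.0, 255.2], [182.6, 247.7]]
48 33 [[177.7, 252.8], [182.3, 245.3]]
55 33 [[174.9, 252.1], [179.5, 244.6]]
```

>>> move_arm:
  motion:
    - {"x": -0.1, "y": 0, "z": 0.05, "yaw": 0}
    - {"x": -0.2, "y": 0, "z": 0.05, "yaw": 0}
    - {"x": -0.3, "y": 0, "z": 0.05, "yaw": 0}
    - {"x": -0.3, "y": 0, "z": 0.05, "yaw": 0}

```text
clock: 21.85
eef_pos: [0.5203, 0.1324, 0.083]
tool_rot: [-0.012, 1.0, 0.021, 0.004]
ft_force: [4.4, -2.0, 19.1]
grip_width: 0.046
grasp_force: 63.6
```

```bash
python3 -c "
from h import *
to(519,131.5,-178.6)";python3 sock.py
```

```text
clk 21.85 pos [520.3 132.4  83. ] ang -178.62 F [ 4.4 -2.  19.1] T [-0.61 -0.35 -0.17] w 46.0 gf 63.6491060256958 shift cm [ 0.13 -0.09 -0.  ] yaw -0.02 zaxis [ 0.008  0.042 -0.999]
[(np.int32(9), [181.0, 248.0]), (np.int32(10), [176.5, 254.8])]
sockets tray x,z [52.  23.8] expected in place x~48, z 25
48 25 [[178.0, 255.2], [182.6, 247.7]]
48 33 [[177.7, 252.8], [182.3, 245.3]]
55 33 [[174.9, 252.1], [179.5, 244.6]]
```

>>> move_arm:
  motion:
    - {"x": 0, "y": 0, "z": 0, "yaw": 0}
    - {"x": 0, "y": 0, "z": 0, "yaw": 0}
    - {"x": 0, "y": 0, "z": 0, "yaw": 0}
    - {"x": 0, "y": 0, "z": -1, "yaw": 0}
    - {"x": 0, "y": 0, "z": -3, "yaw": 0}
    - {"x": 0, "y": 0, "z": -6, "yaw": 0}
    - {"x": 0, "y": 0, "z": -9, "yaw": 0}
    - {"x": 0, "y": 0, "z": -9, "yaw": 0}
  gripper: 0.45

```text
clock: 22.9
eef_pos: [0.5156, 0.1285, 0.1695]
tool_rot: [-0.013, 1.0, 0.021, -0.001]
ft_force: [0.6, -0.8, -0.7]
grip_width: 0.0619
grasp_force: 0.0
```

```bash
python3 sock.py; python3 -c "
from h import *
from sock import tr,h as H,b
to(651,133.5,-178.6)
# pale sticker outline in tray coords at z=25
m=((H[...,1]<60)&(H[...,2]>140)).astype(np.uint8);m[:195]=0;m[300:]=0;m[:,:125]=0;m[:,240:]=0
n,l,s,c=cv2.connectedComponentsWithStats(m,8)
for i in range(1,n):
    if s[i,4]>40: print(s[i],np.round(onz('side',[c[i]],.108)[0]*1e3,1))
bb=cv2.resize(b[195:295,130:240],None,fx=6,fy=6,interpolation=2);cv2.imwrite('pics/c8.png',bb)
"
```

```text
[(np.int32(10), [180.5, 247.8]), (np.int32(9), [176.0, 255.0])]
sockets tray x,z [53.4 23.3] expected in place x~48, z 25
48 25 [[178.0, 255.2], [182.6, 247.7]]
48 33 [[177.7, 252.8], [182.3, 245.3]]
55 33 [[174.9, 252.1], [179.5, 244.6]]
[(np.int32(10), [180.5, 247.8]), (np.int32(9), [176.0, 255.0])]
sockets tray x,z [53.4 23.3] expected in place x~48, z 25
48 25 [[178.0, 255.2], [182.6, 247.7]]
48 33 [[177.7, 252.8], [182.3, 245.3]]
55 33 [[174.9, 252.1], [179.5, 244.6]]
clk 23.0 pos [513.8 128.1 166.7] ang -178.55 F [-0.2  0.  -0.6] T [-0.08 -0.02  0.01] w 61.9 gf 0.0 shift cm [-13.73   0.2   -0.09] yaw 0.05 zaxis [-0.008  0.04  -0.999]
[134 211  15  11  64] [719.9  60.8 108. ]
[132 230  35  24 473] [655.7 129.5 108. ]
[186 249  35  21 384] [514.8 133.2 108. ]
[232 249   8   8  44] [453.4  88.  108. ]
[213 275  21  14 202] [448.7 179.8 108. ]
[169 284  38  14 164] [509.6 229.1 108. ]
```

View pics/c8.png

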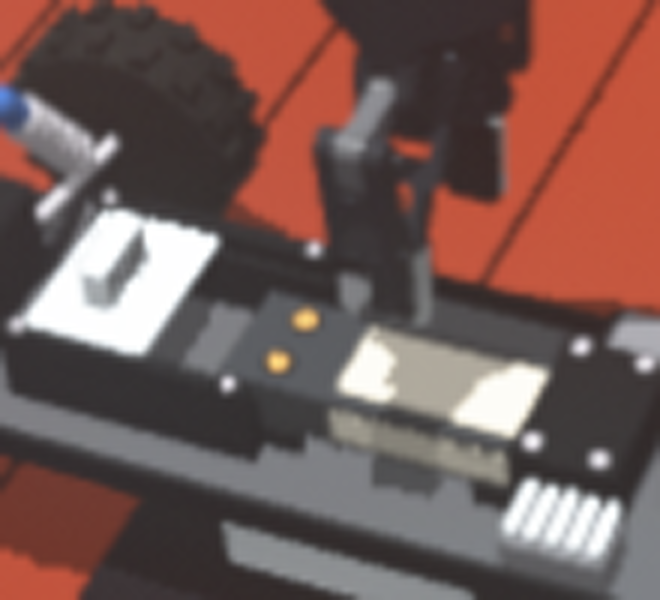

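The pack lies flat in the tray: sockets at crop (305,320) and (278,360), plain end under the bridge, socket end inside the end wall. The gate is still back. Now I'll take the rib and close the gate.

>>> move_arm:
  motion:
    - {"x": -2, "y": 0, "z": -1, "yaw": 0}
    - {"x": -5, "y": 0.1, "z": -1, "yaw": 0}
    - {"x": -9, "y": 0.15, "z": -1, "yaw": 0}
    - {"x": -12, "y": 0.2, "z": -1, "yaw": 0}
    - {"x": -13.5, "y": 0.2, "z": -1, "yaw": 0}
    - {"x": -13.5, "y": 0.2, "z": -1, "yaw": 0}
    - {"x": -13.5, "y": 0.2, "z": 1, "yaw": 0}
    - {"x": -13.5, "y": 0.2, "z": 2.5, "yaw": 0}
    - {"x": -13.5, "y": 0.2, "z": 3.5, "yaw": 0}
    - {"x": -13.5, "y": 0.2, "z": 4.1, "yaw": 0}
    - {"x": -13.5, "y": 0.2, "z": 4.1, "yaw": 0}

```text
clock: 24.38
eef_pos: [0.6488, 0.1353, 0.1255]
tool_rot: [-0.013, 1.0, 0.02, -0.003]
ft_force: [-0.7, 0.9, 0.4]
grip_width: 0.0621
grasp_force: 0.0
```

```bash
python3 -c "
from h import *
to(648.5,135,-178.6)";python3 sock.py
```

```text
clk 24.375 pos [648.8 135.3 125.5] ang -178.55 F [-0.7  0.9  0.4] T [-0.04 -0.07  0.04] w 62.1 gf 0.0 shift cm [ 0.03 -0.02 -0.  ] yaw 0.05 zaxis [-0.007  0.04  -0.999]
[(np.int32(11), [180.4, 247.9]), (np.int32(9), [176.0, 255.0])]
sockets tray x,z [53.5 23.1] expected in place x~48, z 25
48 25 [[178.0, 255.2], [182.6, 247.7]]
48 33 [[177.7, 252.8], [182.3, 245.3]]
55 33 [[174.9, 252.1], [179.5, 244.6]]
```

>>> move_arm:
  motion:
    - {"x": 0, "y": 0, "z": 0, "yaw": 0}
    - {"x": 0, "y": 0, "z": 0, "yaw": 0}
    - {"x": 0, "y": 0, "z": 0, "yaw": 0}
    - {"x": 0, "y": 0, "z": 0, "yaw": 0}
    - {"x": 0, "y": 0, "z": 0, "yaw": 0}
    - {"x": 0.5, "y": 0, "z": -0.05, "yaw": 0}
    - {"x": 1.2, "y": 0, "z": -0.05, "yaw": 0}
    - {"x": 1.9, "y": 0, "z": -0.05, "yaw": 0}
    - {"x": 2.5, "y": 0, "z": -0.05, "yaw": 0}
    - {"x": 2.5, "y": 0, "z": -0.05, "yaw": 0}
  gripper: -1

```text
clock: 25.68
eef_pos: [0.6232, 0.1348, 0.127]
tool_rot: [-0.013, 1.0, 0.02, -0.003]
ft_force: [0.2, 1.8, 6.5]
grip_width: 0.0318
grasp_force: 60.1
```

```bash
python3 -c "
from h import *
to(603.5,134,-178.6)"
```

```text
clk 25.675 pos [623.2 134.8 127. ] ang -178.54 F [0.2 1.8 6.5] T [ 0.22  0.01 -0.03] w 31.8 gf 60.14423831831664 shift cm [ 1.97 -0.03  0.01] yaw 0.06 zaxis [-0.007  0.04  -0.999]
```

>>> move_arm:
  motion:
    - {"x": 0.5, "y": 0, "z": 0, "yaw": 0}
    - {"x": 1, "y": 0, "z": 0, "yaw": 0}
    - {"x": 1.5, "y": 0, "z": 0, "yaw": 0}
    - {"x": 1.9, "y": 0, "z": 0, "yaw": 0}
    - {"x": 2.1, "y": 0, "z": 0, "yaw": 0}
    - {"x": 2.3, "y": 0, "z": 0, "yaw": 0}
    - {"x": 2.3, "y": 0, "z": 0, "yaw": 0}

```text
clock: 26.55
eef_pos: [0.6043, 0.1343, 0.127]
tool_rot: [-0.013, 1.0, 0.02, 0.0]
ft_force: [10.0, 2.0, 1.0]
grip_width: 0.0313
grasp_force: 59.8
```

```bash
python3 -c "
from h import *
to(603.5,134,-178.6)"
```

```text
clk 26.55 pos [604.3 134.3 127. ] ang -178.57 F [10.  2.  1.] T [ 0.38 -2.14 -0.03] w 31.3 gf 59.818889047019184 shift cm [ 0.08 -0.03 -0.  ] yaw 0.03 zaxis [ 0.     0.041 -0.999]
```

>>> move_arm:
  motion:
    - {"x": 0.2, "y": 0, "z": 0, "yaw": 0}
    - {"x": 0.3, "y": 0, "z": 0, "yaw": 0}
    - {"x": 0.3, "y": 0, "z": 0, "yaw": 0}

```text
clock: 26.92
eef_pos: [0.6042, 0.1343, 0.127]
tool_rot: [-0.012, 1.0, 0.02, 0.003]
ft_force: [17.8, 2.6, -5.1]
grip_width: 0.0319
grasp_force: 59.9
```

>>> move_arm:
  motion:
    - {"x": -0.3, "y": 0, "z": 0, "yaw": 0}
    - {"x": -0.5, "y": 0, "z": 0, "yaw": 0}
    - {"x": -0.5, "y": 0, "z": 0, "yaw": 0}

```text
clock: 27.3
eef_pos: [0.6044, 0.1343, 0.127]
tool_rot: [-0.013, 1.0, 0.02, -0.002]
ft_force: [5.1, 1.8, 3.3]
grip_width: 0.0318
grasp_force: 60.9
```

>>> move_arm:
  motion:
    - {"x": 0, "y": 0, "z": 0, "yaw": 0}
    - {"x": 0, "y": 0, "z": 0, "yaw": 0}
    - {"x": 0, "y": 0, "z": 0, "yaw": 0}
    - {"x": 0, "y": 0, "z": -2, "yaw": 0}
    - {"x": 0, "y": 0, "z": -6, "yaw": 0}
    - {"x": 0, "y": 0, "z": -10, "yaw": 0}
    - {"x": 2, "y": -5, "z": -12, "yaw": 0}
    - {"x": 4, "y": -10, "z": -12, "yaw": 0}
    - {"x": 6, "y": -15, "z": -12, "yaw": 0}
    - {"x": 8, "y": -20, "z": -12, "yaw": 0}
    - {"x": 10, "y": -25, "z": -12, "yaw": 0}
    - {"x": 10, "y": -27, "z": -12, "yaw": 0}
    - {"x": 10, "y": -27, "z": -12, "yaw": 0}
    - {"x": 10, "y": -27, "z": -12, "yaw": 0}
  gripper: 0.5

```text
clock: 29.05
eef_pos: [0.511, -0.1419, 0.236]
tool_rot: [-0.013, 1.0, 0.02, -0.003]
ft_force: [0.1, -0.8, -0.0]
grip_width: 0.0641
grasp_force: 0.0
```

```bash
python3 sock.py; python3 -c "
from h import *
a=snap('top');b=snap('side')
for c,im,box in(('top',a,(140,175,110,155)),('side',b,(130,190,220,270))):
    x0,x1,y0,y1=box;m=(im[y0:y1,x0:x1].min(2)>150).astype(np.uint8)
    n,l,s,ce=cv2.connectedComponentsWithStats(m,8);k=1+np.argmax(s[1:,4])
    print(c,s[k],np.round(onz(c,[ce[k]+[x0,y0]],.117)*1e3,1))
    if c=='top': print('front edge',onz(c,[(157,y0+s[k,1]+s[k,3]-.5)],.116)*1e3)
g=a[100:220,120:200].min(2).astype(int)
print(g[36:60,37].tolist(), g[20:60,40].tolist())
to(0,0)
"
```

```text
[(np.int32(9), [180.7, 247.9]), (np.int32(8), [176.1, 255.1])]
sockets tray x,z [53.  23.1] expected in place x~48, z 25
48 25 [[178.0, 255.2], [182.6, 247.7]]
48 33 [[177.7, 252.8], [182.3, 245.3]]
55 33 [[174.9, 252.1], [179.5, 244.6]]
top [  5  21  24  17 335] [[605.2 133.9 117. ]]
front edge [[578.71499068 130.77185054 116.        ]]
side [ 21  14  33  26 467] [[604.7 135.6 117. ]]
[241, 255, 145, 48, 107, 229, 234, 232, 231, 234, 251, 143, 59, 81, 81, 82, 83, 82, 87, 80, 71, 131, 201, 211] [93, 94, 102, 96, 98, 96, 99, 100, 94, 93, 115, 228, 233, 232, 198, 224, 242, 255, 154, 45, 160, 235, 234, 233, 231, 236, 247, 145, 67, 80, 61, 75, 84, 79, 84, 83, 70, 125, 200, 213]
clk 29.2 pos [ 511.1 -141.6  236.1] ang -178.43 F [ 1.3 -0.2  0.3] T [-0.01  0.   -0.01] w 64.3 gf 0.0 shift cm [50.7  15.53  0.92] yaw None zaxis [-0.007  0.04  -0.999]
```

```bash
python3 -c "
from h import *
print(bot.job_done())"
```

```text
the job is handed in; nothing more can be done
None
```

The longer pack lies flat in the tray, plain end under the bridge and socket end inside the end wall. The gate is closed against its stop, and I handed the job in at about 29 s; no verdict came back.

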